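# Switch on the demagnetiser under its dust cover

### The job

The mainspring winder lies on the demagnetiser's rubber bed, ready for treatment. Slide the amber dust cover aside until the black rocker switch is completely uncovered, press the raised end of the rocker fully down so that the demagnetiser is on, then slide the cover back fully shut over the switch. Leave the winder lying where it is and do not disturb the other things on the desk.

Things in the scene. Friction and masses are not known exactly. Their poses are not given: they have to be found in the camera images.
- demag: Beige demagnetiser fixed to the desk, 180 (x) x 280 (y) x 55 mm high, front to -x; origin at the centre of its underside. On the front half of its top lies a channel along y, centred on x = -45: beige walls 19 mm high (tops at z = 74), 60 mm clear in x, end walls' inner faces at y = -128 and +128.
- bed (a point): Centre of the black rubber bed on the rear half of the demagnetiser's top: 78 (x) x 260 (y) mm, surface at z = 59, at x = +45, y = 0 in its frame. The winder lies on it.
- cover_fin (a point): Centre of the top edge of the cover's upright orange fin, 40 (x) x 10 (y) x 24 mm high, axes as the demagnetiser's. The cover is a see-through amber plate 74 (x) x 100 (y) x 4 mm on the channel walls, upper face at z = 78, fin in its middle, fin top at z = 102. Shut, the fin is at x = -45, y = -80 in the demagnetiser's frame and the plate hides the rocker.
- cover (a joint): How far the cover is slid open, m: 0 fully shut, growing along the demagnetiser's +y, stop at 0.130. It cannot be lifted, stays where it is left and slides against about 1.2 N of friction. It may stand up to 10 mm open at the start. From 0.085 up the rocker is completely uncovered.
- rocker_press (a point): Where to press: top of the raised -y end of the black rocker, 23 mm from its pivot. The rocker is a slab 34 (x) x 56 (y) x 7 mm in the channel, pivot along x at x = -45, y = -75, z = 63 in the demagnetiser's frame. Off, this point is at about x = -45, y = -97, z = 71 there; pressed fully down it is 8 mm lower.
- rocker (a joint): Tilt of the rocker, rad: 0 off (-y end raised, as at the start), 0.36 fully on (-y end down), stop at both. It has no return spring and stays where it is left; about 1.3 N at the press point moves it, more nearer the pivot, so 5 to 10 N is a sure press.
- winder: Loose blued steel mainspring winder with a small chromed crank, lying on the rubber bed roughly along the demagnetiser's y, crank end to -y: about 125 mm long (its own x, from -58 to +69), 42 mm wide, 30 mm high, 0.2 to 0.42 kg; origin under its frame, on the bed. Leave it there.
- holder: Loose chromed movement holder, bystander beside or behind the demagnetiser: 70 x 116 x 40 mm high, origin at the centre of its underside.
- clamp_plate: Loose brass cylinder clamp plate, bystander: 75 x 100 x 38 mm high, origin at the centre of its underside.
- sorter: Loose grey plastic screw sorter, an open tray with compartments, bystander: 80 x 110 x 28 mm high, origin at the centre of its underside.
Not all that is in view belongs to the job. Of the things that look like the winder, the largest one is meant.

How it is judged:
By the outcome, as a careful person would: the job done as asked, in the order asked, and still so for the second after the job is handed in, with the robot touching nothing.
It also fails if it takes over 54 s, if anything falls off the work surface, if the arm or the gripper's body presses on something with over 40 N, if the wrist force passes 120 N, or if a joint passes its speed limit or range.

### The arm

A 6-joint arm with a two-finger parallel gripper is mounted at the origin on the work surface. World frame = base frame: x ahead of the robot, y to its left, z up, the work surface at z = 0. Lengths are in mm, angles in rad, forces in N, time in s.
With the tool pointing down it reaches from about 400 to 925 mm from the base axis. Payload 12.5 kg.
Tool frame: the origin (TCP) lies on the centre line of the jaws, within the pads' length; the fingertips stand 19 mm ahead of it and the grasp point (between the pads) is the TCP; z points along the fingers, y is the line along which they close (so a half turn about z gives the same grasp; the last joint's range is limited). The gripper opens to 95 mm and grips with 3 to 60 N. Pads are 20 mm wide; open, the fingers measure 119 mm over their backs; the gripper's body (75 mm by 180 mm) begins 59 mm behind the grasp point.
Start: joints at [1.025, 0.491, 1.559, -0, 1.092, -0.106], TCP at [266.086, 565.55, 198.861] pointing down, gripper open.
Joint ranges: [-3.1, 3.1], [-0.84, 2.19], [0.05, 2.79], [-1.13, 4.28], [0.06, 2.93], [-2.69, 2.69]. Speed limits (rad/s): [2.22, 2.22, 2.79, 3.14, 3.14, 3.14].

### API

Orientations are given as [roll, pitch, yaw] about the fixed x, y, z axes, in that order (R = Rz(yaw) Ry(pitch) Rx(roll)).
In Python, from cell import state, read_camera, job_done gives the robot as it stands.
- The arm moves only by the tool arm_command, never from a script. Its argument "deltas" is a list of rows, each an object of numbers: "dx", "dy", "dz": the shift along the world's x, y, z in m; "yaw": the turn about the world's z in degrees. In form: [{"dx": .., "dy": .., "dz": .., "yaw": ..}, ...]. A call has 1 to 20 rows; each row shifts and turns the commanded pose from where the row before left it; what a row does not reach is not made up. A row lasts 1/10 s, in which the tool goes at most 50 mm and 8.59 degrees, less where a joint would pass 70% of its speed; a pose out of reach is approached as far as the arm can. A call with a gripper value outside its range is refused whole. "gripper" is the finger opening in m, from 0 to 0.0951, set as the call begins (left out, the last holds). The fingers move at their own pace and stop on an object; the grip force is fixed at half the most. Time passes only in rows, so rows that do not move let the fingers close. It gives the time, the measured TCP pose, the force, the opening and the grip force at its end, in the units of the state.
- state(): the state, without advancing time (a new reading comes with each control period).
- read_camera(name): name is "scene" or "top" or "wrist"; returns a dict with "color" (384x512x3 uint8, red, green, blue), "range_z" (384x512 float32, mm along the optical axis (not along the pixel's ray), 0 where there is no reading), "fx", "fy", "cx", "cy" (pixels), "extrinsics" (4x4, takes a point from camera to world coordinates). Camera axes: x right, y up, looking along -z (the intrinsics and any distortion apply to the point x, -y, -z); pixel columns grow to the right and rows downward; lengths in mm; the calibration is good to about 2 mm. A picture is of the moment at which its call begins.
- job_done(): hands the job in; it is judged then, once.
The state is a dict: "t": time; "joints": joint angles; "qvel": joint speeds; "tau": joint torques, N m; "eef_pos": TCP position; "tcp_rot": TCP orientation; "ft_force": force on the tool from outside, world axes, zero at the start; "moment": the same for the moment, N m; "opening": opening from 0.0 (shut) to 1.0 (fully open); "grip_force": force on a finger pad.
Only numpy, scipy, OpenCV 4.12 (cv2) and the standard library are available. Lean on these libraries where they do the work, as an engineer would, in place of code of your own. Each camera call takes 0.05 s, during which the arm holds its last target. There are 200 camera calls.

## Working session

There is one attempt and no reset: what is moved stays moved. The work goes in short steps, Python scripts to look and compute and a tool call to move; the robot and the scene stay as the last step left them, time stands still between calls to the robot, and variables do not carry over. Pictures are saved under pics/ and viewed, at most 10 in all, crops included, and the job is handed in when it is done.

Besides the shell and the picture viewer there is one more tool, called after "Call:" in YAML: its name, and indented under it one key for each argument. arm_command: Moves the arm, as the interface text tells. Its arguments: {"type":"object","properties":{"deltas":{"type":"array"},"gripper":{"type":"number"}},"required":["deltas"]}

```bash
mkdir -p pics
cat > h.py <<'E'
import numpy as np, cv2
from cell import state, read_camera, job_done
def pts(c):
    z=c["range_z"].astype(float); v,u=np.mgrid[:z.shape[0],:z.shape[1]]
    p=np.stack([(u-c["cx"])/c["fx"]*z,-(v-c["cy"])/c["fy"]*z,-z,np.ones_like(z)],-1)
    return (p@np.array(c["extrinsics"]).T)[...,:3]
def save(c,n): cv2.imwrite("pics/"+n,cv2.cvtColor(c["color"],cv2.COLOR_RGB2BGR))
E
python3 - <<'E'
from h import *
import pickle
d={n:read_camera(n) for n in("top","scene")}
pickle.dump(d,open("d0.pkl","wb"))
cv2.imwrite("pics/a.png",cv2.cvtColor(np.vstack([d["top"]["color"]]),cv2.COLOR_RGB2BGR))
save(d["scene"],"b.png")
print(d["top"].keys(),d["top"]["extrinsics"],state())
E
```

```text
dict_keys(['color', 'range_z', 'fx', 'fy', 'cx', 'cy', 'extrinsics']) [[ 2.62058438e-02  9.85932361e-01 -1.65077658e-01  4.78265535e+02]
 [-9.99284063e-01  3.03441108e-02  2.25963875e-02  8.11539713e+01]
 [ 2.72876445e-02  1.64367316e-01  9.86021688e-01  1.09615357e+03]
 [ 0.00000000e+00  0.00000000e+00  0.00000000e+00  1.00000000e+00]] {'t': 0.1, 'joints': array([ 1.02537325e+00,  4.91500162e-01,  1.55935784e+00, -1.14688351e-05,
        1.09172186e+00, -1.05601133e-01]), 'qvel': array([-0.00076568, -0.00043033, -0.00202975, -0.00059113,  0.00039389,
        0.00035388]), 'tau': array([ 1.63714940e-03, -6.13630629e+01, -2.58603412e+01,  6.92889467e-02,
        4.70624655e-02, -8.24103768e-05]), 'eef_pos': array([265.97879303, 565.33508879, 198.33021258]), 'tcp_rot': array([-3.14060988e+00, -9.39400987e-05,  2.70177596e+00]), 'ft_force': array([ 0.1797108 , -0.66289287, -0.11458983]), 'moment': array([-0.04590242, -0.01417219,  0.02420296]), 'grip_force': 0.0, 'opening': 0.9986015239558363}
```

View pics/a.png

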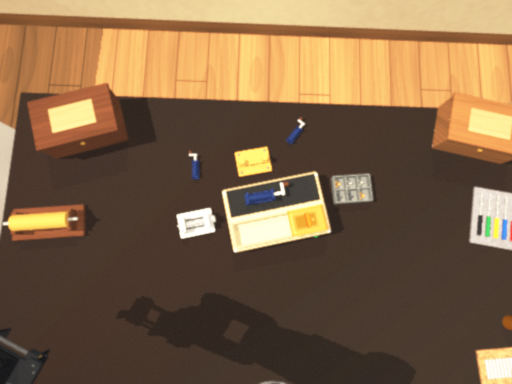

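View pics/b.png

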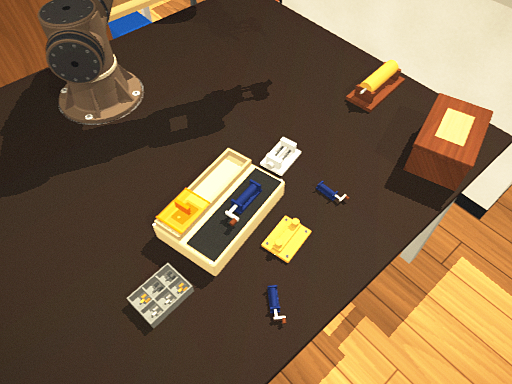

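The top view shows the demagnetiser around pixel (275,212), with the cover at its right (-y) end and the fin near (305,220). The winder lies on the bed at (265,194). The holder is at (196,223), the clamp plate at (253,161) and the sorter at (352,188). In the scene view the fin is near (183,208).

Run:
```python
from h import *
import pickle
d=pickle.load(open("d0.pkl","rb"))
for n in d:
    c=d[n];P=pts(c);rgb=c["color"].astype(int)
    roi=np.zeros(P.shape[:2],bool)
    if n=="top": roi[165:258,215:335]=1
    else: roi[145:275,150:288]=1
    ok=roi&(c["range_z"]>0)
    m=ok&(P[...,2]>45)&(P[...,2]<82)
    k,lab,st,ce=cv2.connectedComponentsWithStats(m.astype(np.uint8))
    b=lab==1+np.argmax(st[1:,4])
    r=cv2.minAreaRect(P[b][:,:2].astype(np.float32)); print(n,"rect",r,st[1:,4].max())
    print(np.round(np.percentile(P[ok][:,2],[1,5,20,50,80,95,99,100])))
    hsv=cv2.cvtColor(c["color"],cv2.COLOR_RGB2HSV)
    f=ok&(P[...,2]>88)
    print("fin",f.sum(),P[f].mean(0) if f.any() else 0, P[f].min(0),P[f].max(0), [np.round(p) for p in P[f][:12]], rgb[f][:8].tolist())
    a=ok&(hsv[...,1]>150)&(hsv[...,0]<28)&(hsv[...,2]>120)&(P[...,2]<84)&(P[...,2]>70)
    print("amber",a.sum(),cv2.minAreaRect(P[a][:,:2].astype(np.float32)))
```

```text
top rect ((595.7704467773438, 7.22833251953125), (181.26463317871094, 280.6871337890625), 13.62785816192627) 5877
[ -5.  -4.  -1.  52.  59.  78.  86. 105.]
fin 84 [587.23490529 -38.73513938  96.59880513] [551.88286693 -85.86402316  88.11985155] [666.77858694  92.652584   104.5155723 ] [array([667.,  -3.,  89.]), array([652.,  24.,  90.]), array([652.,  21.,  90.]), array([649.,  21.,  89.]), array([643.,  21.,  90.]), array([639.,  93.,  88.]), array([641.,  18.,  91.]), array([636.,  93.,  90.]), array([636.,  90.,  89.]), array([638.,  29.,  88.]), array([633.,  90.,  89.]), array([630.,  90.,  90.])] [[255, 254, 252], [66, 78, 128], [67, 80, 134], [68, 84, 146], [72, 86, 142], [71, 82, 131], [149, 148, 169], [70, 85, 145]]
amber 751 ((609.8626098632812, -70.07456970214844), (150.93934631347656, 99.25660705566406), 13.25783920288086)
scene rect ((598.4189453125, 3.4330291748046875), (178.85653686523438, 279.6571350097656), 13.136930465698242) 7594
[ -4.  -3.  -1.  23.  59.  78.  87. 103.]
fin 141 [587.99081181 -50.32084377  96.13225909] [551.03275581 -90.0450725   88.05978302] [654.46344942  89.19127188 103.02755853] [array([612.,  83.,  89.]), array([618.,  81.,  88.]), array([621.,  85.,  88.]), array([623.,  83.,  89.]), array([625.,  84.,  89.]), array([626.,  86.,  88.]), array([627.,  88.,  88.]), array([625.,  81.,  88.]), array([627.,  83.,  88.]), array([631.,  85.,  90.]), array([631.,  82.,  89.]), array([633.,  86.,  88.])] [[67, 78, 128], [53, 68, 131], [50, 76, 161], [48, 70, 136], [55, 79, 159], [53, 79, 169], [61, 80, 139], [28, 36, 70]]
amber 845 ((607.8663330078125, -72.16840362548828), (154.83709716796875, 105.1602554321289), 11.405821800231934)
```

Call:
arm_command:
  deltas:
    - {"dx": 0.0195,"dy": -0.042,"dz": 0,"yaw": -3.2}
    - {"dx": 0.0195,"dy": -0.042,"dz": 0,"yaw": -3.2}
    - {"dx": 0.0195,"dy": -0.042,"dz": 0,"yaw": -3.2}
    - {"dx": 0.0195,"dy": -0.042,"dz": 0,"yaw": -3.2}
    - {"dx": 0.0195,"dy": -0.042,"dz": 0,"yaw": -3.2}
    - {"dx": 0.0195,"dy": -0.042,"dz": 0,"yaw": -3.2}
    - {"dx": 0.0195,"dy": -0.042,"dz": 0,"yaw": -3.2}
    - {"dx": 0.0195,"dy": -0.042,"dz": 0,"yaw": -3.2}
    - {"dx": 0.0195,"dy": -0.042,"dz": 0,"yaw": -3.2}
    - {"dx": 0.0195,"dy": -0.042,"dz": 0,"yaw": -3.2}
    - {"dx": 0.0195,"dy": -0.042,"dz": 0,"yaw": -3.2}
    - {"dx": 0.0195,"dy": -0.042,"dz": 0,"yaw": -3.2}
    - {"dx": 0.0195,"dy": -0.042,"dz": 0,"yaw": -3.2}
    - {"dx": 0.0195,"dy": -0.042,"dz": 0,"yaw": -3.2}
    - {"dx": 0.0195,"dy": -0.042,"dz": 0,"yaw": -3.2}
    - {"dx": 0.0195,"dy": -0.042,"dz": 0,"yaw": -3.2}
    - {"dx": 0,"dy": 0,"dz": 0,"yaw": 0}
    - {"dx": 0,"dy": 0,"dz": 0,"yaw": 0}
    - {"dx": 0,"dy": 0,"dz": 0,"yaw": 0}
  gripper: 0

```text
t: 2.0
eef_pos: [577.6, -105.6, 198.6]
tcp_rot: [-3.141, -0.001, 1.809]
ft_force: [0.1, 0.9, 0.7]
opening: 0.002
grip_force: 0.0
```

Run:
```python
from h import *
import pickle
c=read_camera("wrist");save(c,"c.png");pickle.dump(c,open("w.pkl","wb"))
P=pts(c);hsv=cv2.cvtColor(c["color"],cv2.COLOR_RGB2HSV)
m=(c["range_z"]>0)&(P[...,2]>95)&(P[...,2]<108)&(hsv[...,1]>150)&(hsv[...,0]<28)
print(m.sum(),cv2.minAreaRect(P[m][:,:2].astype(np.float32)) if m.any() else 0, np.argwhere(m).mean(0))
s=state();print(s["t"],s["eef_pos"],s["tcp_rot"],s["ft_force"],s["opening"])
```

```text
383 ((570.4656372070312, -79.86967468261719), (38.86898422241211, 10.455781936645508), 13.180891990661621) [158.97650131 252.64229765]
2.05 [ 577.63748013 -105.36353636  198.88054472] [-3.14137477e+00 -3.25510177e-04  1.80955900e+00] [ 0.6868966  -0.52363628 -0.32435709] 0.0021664739286586057
```

View pics/c.png

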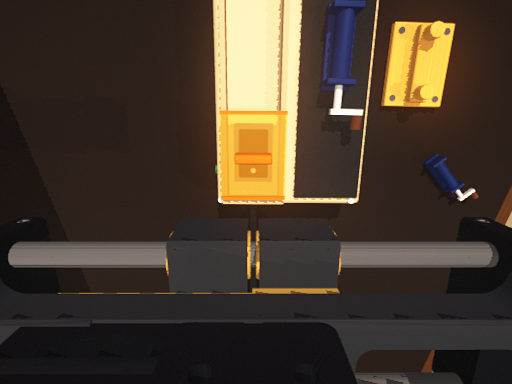

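The wrist view shows the fin at (253,159), with the closed fingers in line with it at (253,250) and about 11 mm clear on the -y side. I'll descend there and push.

Call:
arm_command:
  deltas:
    - {"dx": 0,"dy": 0,"dz": -0.02}
    - {"dx": 0,"dy": 0,"dz": -0.025}
    - {"dx": 0,"dy": 0,"dz": -0.025}
    - {"dx": 0,"dy": 0,"dz": -0.015}
    - {"dx": 0,"dy": 0,"dz": -0.006}
    - {"dx": 0,"dy": 0,"dz": -0.004}
    - {"dx": 0,"dy": 0,"dz": 0}
    - {"dx": 0,"dy": 0,"dz": 0}

```text
$.deltas[0]: bad value
```

Call:
arm_command:
  deltas:
    - {"dx": -0.0012,"dy": 0.005,"dz": 0}
    - {"dx": -0.0012,"dy": 0.005,"dz": 0}
    - {"dx": -0.0012,"dy": 0.005,"dz": 0}
    - {"dx": -0.0012,"dy": 0.005,"dz": 0}
    - {"dx": 0,"dy": 0,"dz": 0}

```text
$.deltas[0]: bad value
```

Call:
arm_command:
  deltas:
    - {"dx": 0,"dy": 0,"dz": -0.02,"yaw": 0}
    - {"dx": 0,"dy": 0,"dz": -0.025,"yaw": 0}
    - {"dx": 0,"dy": 0,"dz": -0.025,"yaw": 0}
    - {"dx": 0,"dy": 0,"dz": -0.015,"yaw": 0}
    - {"dx": 0,"dy": 0,"dz": -0.006,"yaw": 0}
    - {"dx": 0,"dy": 0,"dz": -0.004,"yaw": 0}
    - {"dx": 0,"dy": 0,"dz": 0,"yaw": 0}
    - {"dx": 0,"dy": 0,"dz": 0,"yaw": 0}

```text
t: 2.85
eef_pos: [578.4, -106.3, 104.7]
tcp_rot: [3.14, 0.001, 1.808]
ft_force: [0.3, -0.0, -0.9]
opening: 0.006
grip_force: 0.0
```

Call:
arm_command:
  deltas:
    - {"dx": -0.0009,"dy": 0.0039,"dz": 0,"yaw": 0}
    - {"dx": -0.0009,"dy": 0.0039,"dz": 0,"yaw": 0}
    - {"dx": -0.0009,"dy": 0.0039,"dz": 0,"yaw": 0}
    - {"dx": -0.0009,"dy": 0.0039,"dz": 0,"yaw": 0}
    - {"dx": -0.0009,"dy": 0.0039,"dz": 0,"yaw": 0}
    - {"dx": -0.0009,"dy": 0.0039,"dz": 0,"yaw": 0}
    - {"dx": 0,"dy": 0,"dz": 0,"yaw": 0}

```text
t: 3.55
eef_pos: [572.6, -82.5, 103.8]
tcp_rot: [-3.142, -0.0, 1.809]
ft_force: [-1.0, -0.6, 0.2]
opening: 0.007
grip_force: 0.0
```

Call:
arm_command:
  deltas:
    - {"dx": -0.0014,"dy": 0.0058,"dz": 0,"yaw": 0}
    - {"dx": -0.0014,"dy": 0.0058,"dz": 0,"yaw": 0}
    - {"dx": -0.0014,"dy": 0.0058,"dz": 0,"yaw": 0}
    - {"dx": -0.0014,"dy": 0.0058,"dz": 0,"yaw": 0}
    - {"dx": -0.0014,"dy": 0.0058,"dz": 0,"yaw": 0}
    - {"dx": -0.0014,"dy": 0.0058,"dz": 0,"yaw": 0}
    - {"dx": -0.0014,"dy": 0.0058,"dz": 0,"yaw": 0}
    - {"dx": -0.0014,"dy": 0.0058,"dz": 0,"yaw": 0}
    - {"dx": -0.0014,"dy": 0.0058,"dz": 0,"yaw": 0}
    - {"dx": -0.0014,"dy": 0.0058,"dz": 0,"yaw": 0}
    - {"dx": -0.0014,"dy": 0.0058,"dz": 0,"yaw": 0}
    - {"dx": -0.0014,"dy": 0.0058,"dz": 0,"yaw": 0}
    - {"dx": -0.0014,"dy": 0.0058,"dz": 0,"yaw": 0}
    - {"dx": -0.0014,"dy": 0.0058,"dz": 0,"yaw": 0}
    - {"dx": -0.0014,"dy": 0.0058,"dz": 0,"yaw": 0}
    - {"dx": -0.0007,"dy": 0.003,"dz": 0,"yaw": 0}
    - {"dx": 0,"dy": 0,"dz": 0,"yaw": 0}
    - {"dx": 0,"dy": 0,"dz": 0,"yaw": 0}

```text
t: 5.35
eef_pos: [551.0, 6.9, 103.9]
tcp_rot: [3.141, 0.0, 1.808]
ft_force: [-0.8, -0.8, -0.8]
opening: -0.002
grip_force: 0.0
```

Call:
arm_command:
  deltas:
    - {"dx": 0.0012,"dy": -0.005,"dz": 0.01,"yaw": 0}
    - {"dx": 0,"dy": 0,"dz": 0.03,"yaw": 0}
    - {"dx": 0.002,"dy": -0.01,"dz": 0.03,"yaw": 0}
    - {"dx": 0.0055,"dy": -0.0235,"dz": 0,"yaw": 0}
    - {"dx": 0.0055,"dy": -0.0235,"dz": 0,"yaw": 0}
    - {"dx": 0.0055,"dy": -0.0235,"dz": 0,"yaw": 0}
    - {"dx": 0.0055,"dy": -0.0235,"dz": 0,"yaw": 0}
    - {"dx": 0.0012,"dy": -0.0045,"dz": 0,"yaw": 0}
    - {"dx": 0,"dy": 0,"dz": 0,"yaw": 0}
    - {"dx": 0,"dy": 0,"dz": 0,"yaw": 0}

```text
t: 6.35
eef_pos: [577.1, -106.1, 174.1]
tcp_rot: [3.142, -0.0, 1.808]
ft_force: [-0.3, 0.8, 0.5]
opening: 0.002
grip_force: 0.0
```

Run:
```python
from h import *
s=state();print(s["t"],s["eef_pos"],s["ft_force"])
D=np.array([597,5]);a=np.radians(13.4);R=np.array([[np.cos(a),-np.sin(a)],[np.sin(a),np.cos(a)]])
print("tcp in demag",R.T@(s["eef_pos"][:2]-D))
ims=[]
for n in("top","wrist","scene"):
    c=read_camera(n);P=pts(c);hsv=cv2.cvtColor(c["color"],cv2.COLOR_RGB2HSV);ims.append(c["color"])
    q=(P[...,:2]-D)@R; z=P[...,2]; ok=c["range_z"]>0
    m=ok&(z>96)&(z<108)&(hsv[...,1]>150)&(hsv[...,0]<28)&(abs(q[...,0]+45)<40)&(abs(q[...,1])<130)
    if m.sum()>5: print(n,"fin",m.sum(),(q[m].min(0)+q[m].max(0))/2)
    k=ok&(c["color"].max(-1)<70)&(abs(q[...,0]+45)<25)&(q[...,1]<-30)&(q[...,1]>-126)&(z>52)&(z<82)
    if k.sum()>5:
        print(n,"rocker",k.sum(),q[k].min(0),q[k].max(0),"zfit",np.polyfit(q[k][:,1]+75,z[k],1))
cv2.imwrite("pics/d.png",cv2.cvtColor(np.hstack([ims[1][0:300,100:400],cv2.resize(ims[2][120:270,120:270],(300,300))]),cv2.COLOR_RGB2BGR))
```

```text
6.35 [ 577.14987346 -106.07670507  174.09881774] [-0.28558446  0.78855758  0.48377351]
tcp in demag [ -45.0515178  -103.45251412]
top fin 53 [-44.87392704 -73.86587408]
wrist fin 433 [-45.79618684 -76.30036922]
scene fin 80 [-45.74097715 -77.92452091]
```

View pics/d.png

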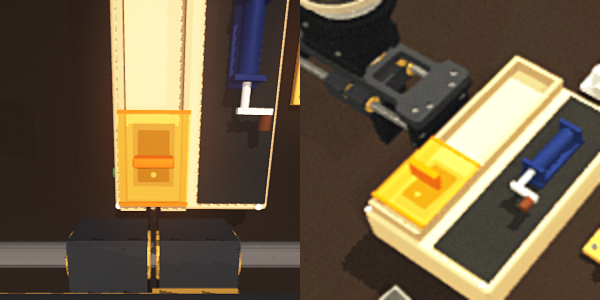

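The cover has not moved: the fin is still at y_d ≈ -77, at (153,162) in the left crop. I'll check where the fingertips really are against the reported TCP.

Run:
```python
from h import *
s=state();t=s["eef_pos"]
ims=[]
for n in("scene","wrist"):
    c=read_camera(n);E=np.linalg.inv(np.array(c["extrinsics"]));im=c["color"].copy()
    def pr(p):
        q=E@np.r_[p,1];return int(round(c["cx"]-c["fx"]*q[0]/q[2])),int(round(c["cy"]+c["fy"]*q[1]/q[2]))
    g=[pr(t),pr(t-[0,0,19]),pr(t+[0,0,59])];print(n,g,E[2]@np.r_[t,1])
    if n=="scene":
        u,v=g[0];u0,v0=max(u-90,0),max(v-90,0);im=im[v0:v0+180,u0:u0+180]
        im=cv2.resize(im,(540,540),interpolation=cv2.INTER_CUBIC)
        for k,(a,b) in enumerate(g): cv2.circle(im,((a-u0)*3,(b-v0)*3),3,[(255,0,0),(0,255,0),(255,0,255)][k],-1)
    save({"color":im},n+"_e.png")
    P=pts(c);m=(c["range_z"]>0)&(np.hypot(*(P[...,:2]-t[:2]).transpose(2,0,1))<80)&(P[...,2]>115)
    print(n,m.sum(),P[m].min(0) if m.any() else 0,P[m].max(0) if m.any() else 0)
```

```text
scene [(167, 192), (169, 197), (161, 173)] -799.2598399966879
scene 12968 [ 497.45100908 -178.50368883  189.12237998] [657.00715733 -37.48879411 551.57918922]
wrist [(253, 216), (253, 208), (253, 256)] -196.8434823835911
wrist 61268 [ 497.65823489 -119.45055583  188.96699347] [656.76401406 -56.03476223 320.03399013]
```

View pics/scene_e.png

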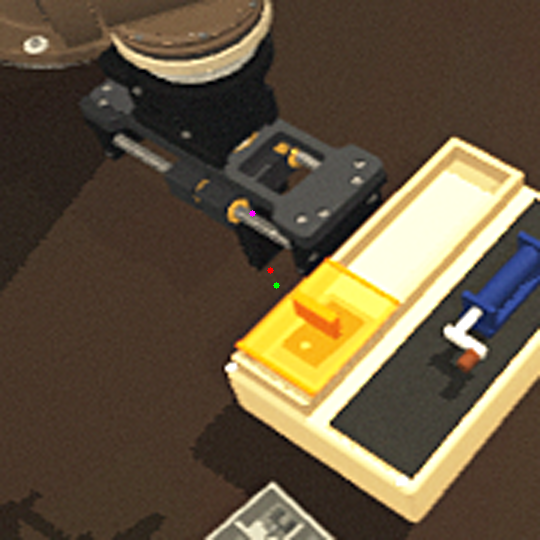

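The fingers end near the TCP point (red dot), not 19 mm below it. The lowest measured points are at z≈189 with the TCP at 174, so the tips sit about 15 mm above the reported TCP. That's why the push passed over the fin. I'll profile the tool's underside before going lower.

Run:
```python
from h import *
s=state();t=s["eef_pos"];y=s["tcp_rot"][2];R=np.array([[np.cos(y),-np.sin(y)],[np.sin(y),np.cos(y)]])
for n in("scene","wrist"):
    c=read_camera(n);P=pts(c);q=P.copy();q[...,:2]=(P[...,:2]-t[:2])@R;q[...,2]-=t[2]
    m=(c["range_z"]>0)&(abs(q[...,0])<60)&(abs(q[...,1])<110)&(q[...,2]>-50)&(q[...,2]<150);p=q[m]
    for lo in range(-50,90,10):
        k=(p[:,2]>=lo)&(p[:,2]<lo+10)
        if k.sum()>8: print(n,lo,k.sum(),np.round(np.percentile(p[k],2,0)),np.round(np.percentile(p[k],98,0)))
```

```text
scene 10 19 [-13.  -4.  14.] [ 9.  5. 20.]
scene 20 29 [-13.  -7.  20.] [ 6.  4. 30.]
scene 30 31 [-12.  -8.  31.] [ 3.  7. 40.]
scene 40 30 [-13.  -9.  40.] [-3.  9. 50.]
scene 50 24 [-13. -10.  51.] [ 4.  6. 59.]
scene 60 17 [-13. -11.  60.] [ 3.  1. 68.]
wrist 10 32 [10. -4. 15.] [12.  5. 20.]
wrist 20 97 [10. -6. 20.] [12.  7. 30.]
wrist 30 125 [10. -6. 30.] [13.  7. 40.]
wrist 40 66 [10. -2. 41.] [12.  3. 49.]
wrist 50 51 [10. -2. 50.] [12.  3. 59.]
wrist 60 26 [-10.  -1.  61.] [11.  2. 70.]
wrist 70 119 [-9. -1. 70.] [ 1.  2. 72.]
```

Call:
arm_command:
  deltas:
    - {"dx": 0,"dy": 0,"dz": -0.025,"yaw": 0}
    - {"dx": 0,"dy": 0,"dz": -0.025,"yaw": 0}
    - {"dx": 0,"dy": 0,"dz": -0.025,"yaw": 0}
    - {"dx": 0,"dy": 0,"dz": -0.012,"yaw": 0}
    - {"dx": 0,"dy": 0,"dz": -0.007,"yaw": 0}
    - {"dx": 0,"dy": 0,"dz": -0.004,"yaw": 0}
    - {"dx": 0,"dy": 0,"dz": -0.003,"yaw": 0}
    - {"dx": 0,"dy": 0,"dz": 0,"yaw": 0}
    - {"dx": 0,"dy": 0,"dz": 0,"yaw": 0}

```text
t: 7.6
eef_pos: [577.6, -106.6, 73.4]
tcp_rot: [3.141, 0.0, 1.808]
ft_force: [-0.6, 0.6, 0.2]
opening: 0.004
grip_force: 0.0
```

```bash
cat > tip.py <<'E'
from h import *
s=state();t=s["eef_pos"];y=s["tcp_rot"][2];R=np.array([[np.cos(y),-np.sin(y)],[np.sin(y),np.cos(y)]])
print(s["t"],t,s["ft_force"])
for n in("scene","wrist"):
    c=read_camera(n);P=pts(c);q=P.copy();q[...,:2]=(P[...,:2]-t[:2])@R;hsv=cv2.cvtColor(c["color"],cv2.COLOR_RGB2HSV)
    m=(c["range_z"]>0)&(abs(q[...,0])<14)&(abs(q[...,1])<10)&(c["color"].max(-1)<90)&(q[...,2]>79)
    print(n,"tip",m.sum(),np.round(np.percentile(P[m][:,2],[0,2,10]),1) if m.any() else 0)
    D=np.array([597,5]);a=np.radians(13.4);Q=np.array([[np.cos(a),-np.sin(a)],[np.sin(a),np.cos(a)]]);d=(P[...,:2]-D)@Q
    f=(c["range_z"]>0)&(P[...,2]>94)&(P[...,2]<108)&(hsv[...,1]>150)&(hsv[...,0]<28)&(abs(d[...,0]+45)<40)&(abs(d[...,1])<130)
    if f.sum()>5: print(n,"fin",f.sum(),(d[f].min(0)+d[f].max(0))/2,"tcp_d",Q.T@(t[:2]-D))
E
python3 tip.py
```

```text
7.6 [ 577.63841172 -106.616941     73.43383169] [-0.58946815  0.633552    0.15850893]
scene tip 63 [89.1 89.9 93.2]
scene fin 9 [-49.98343425 -95.02553774] tcp_d [ -44.70147811 -104.09126031]
wrist tip 486 [88.7 90.9 97.2]
wrist fin 1281 [-45.22090205 -82.30801573] tcp_d [ -44.70147811 -104.09126031]
```

Call:
arm_command:
  deltas:
    - {"dx": 0,"dy": 0,"dz": -0.003,"yaw": 0}
    - {"dx": -0.0009,"dy": 0.0039,"dz": 0,"yaw": 0}
    - {"dx": -0.0009,"dy": 0.0039,"dz": 0,"yaw": 0}
    - {"dx": -0.0009,"dy": 0.0039,"dz": 0,"yaw": 0}
    - {"dx": -0.0009,"dy": 0.0039,"dz": 0,"yaw": 0}
    - {"dx": -0.0009,"dy": 0.0039,"dz": 0,"yaw": 0}
    - {"dx": -0.0009,"dy": 0.0039,"dz": 0,"yaw": 0}
    - {"dx": -0.0009,"dy": 0.0039,"dz": 0,"yaw": 0}

```text
t: 8.5
eef_pos: [571.0, -78.9, 69.9]
tcp_rot: [3.142, 0.0, 1.808]
ft_force: [-0.9, -1.9, -0.4]
opening: 0.002
grip_force: 0.7
```

```bash
python3 tip.py
python3 - <<'E'
from h import *
c=read_camera("scene");save({"color":cv2.resize(c["color"][130:290,110:310],(600,480))},"f.png")
E
```

```text
8.5 [570.97758804 -78.92885475  69.86190367] [-0.93713142 -1.88977315 -0.39163262]
scene tip 85 [83.1 85.5 88.3]
scene fin 7 [-48.88948046 -73.12386016] tcp_d [-44.76431078 -75.61332597]
wrist tip 382 [ 97.2  99.3 102.3]
wrist fin 1286 [-44.99386106 -58.42914218] tcp_d [-44.76431078 -75.61332597]
```

View pics/f.png

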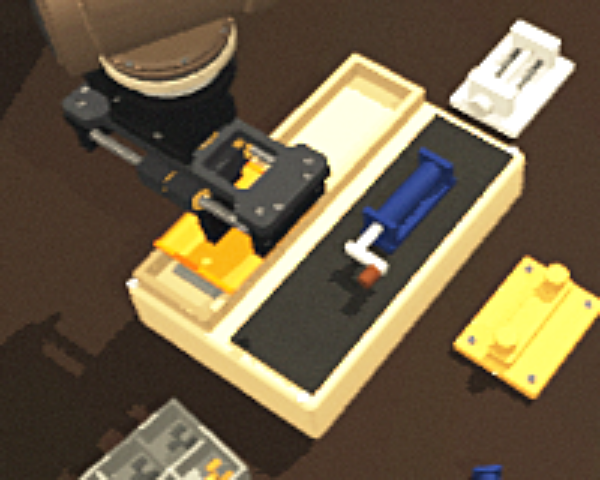

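Now the cover moves. Its edge has left the end wall and the rocker's end shows at about (200,280), with the gripper clear of the winder. I'll push the rest of the way.

Call:
arm_command:
  deltas:
    - {"dx": -0.0014,"dy": 0.0058,"dz": 0,"yaw": 0}
    - {"dx": -0.0014,"dy": 0.0058,"dz": 0,"yaw": 0}
    - {"dx": -0.0014,"dy": 0.0058,"dz": 0,"yaw": 0}
    - {"dx": -0.0014,"dy": 0.0058,"dz": 0,"yaw": 0}
    - {"dx": -0.0014,"dy": 0.0058,"dz": 0,"yaw": 0}
    - {"dx": -0.0014,"dy": 0.0058,"dz": 0,"yaw": 0}
    - {"dx": -0.0014,"dy": 0.0058,"dz": 0,"yaw": 0}
    - {"dx": -0.0014,"dy": 0.0058,"dz": 0,"yaw": 0}
    - {"dx": -0.0014,"dy": 0.0058,"dz": 0,"yaw": 0}
    - {"dx": -0.0014,"dy": 0.0058,"dz": 0,"yaw": 0}
    - {"dx": -0.0014,"dy": 0.0058,"dz": 0,"yaw": 0}
    - {"dx": -0.0014,"dy": 0.0058,"dz": 0,"yaw": 0}
    - {"dx": -0.0014,"dy": 0.0058,"dz": 0,"yaw": 0}
    - {"dx": -0.0014,"dy": 0.0058,"dz": 0,"yaw": 0}
    - {"dx": -0.0007,"dy": 0.003,"dz": 0,"yaw": 0}
    - {"dx": 0,"dy": 0,"dz": 0,"yaw": 0}

```text
t: 10.25
eef_pos: [550.4, 5.5, 69.8]
tcp_rot: [-3.141, -0.0, 1.809]
ft_force: [-0.3, 0.3, -0.0]
opening: 0.007
grip_force: 0.0
```

Call:
arm_command:
  deltas:
    - {"dx": 0.001,"dy": -0.004,"dz": 0,"yaw": 0}
    - {"dx": 0,"dy": 0,"dz": 0.02,"yaw": 0}
    - {"dx": 0,"dy": 0,"dz": 0.025,"yaw": 0}
    - {"dx": 0.004,"dy": -0.0165,"dz": 0.02,"yaw": 0}
    - {"dx": 0.0055,"dy": -0.0235,"dz": 0.015,"yaw": 0}
    - {"dx": 0.0055,"dy": -0.0235,"dz": 0.01,"yaw": 0}
    - {"dx": 0.0055,"dy": -0.0235,"dz": 0,"yaw": 0}
    - {"dx": 0.005,"dy": -0.0215,"dz": 0,"yaw": 0}
    - {"dx": 0,"dy": 0,"dz": 0,"yaw": 0}
    - {"dx": 0,"dy": 0,"dz": 0,"yaw": 0}

```text
t: 11.25
eef_pos: [576.9, -107.8, 159.5]
tcp_rot: [-3.141, -0.001, 1.807]
ft_force: [0.1, 0.3, 0.8]
opening: 0.005
grip_force: 0.0
```

```bash
python3 tip.py
python3 - <<'E'
from h import *
D=np.array([597,5]);a=np.radians(13.4);Q=np.array([[np.cos(a),-np.sin(a)],[np.sin(a),np.cos(a)]])
ims=[]
for n in("wrist","scene"):
    c=read_camera(n);ims.append(c["color"]);P=pts(c);d=(P[...,:2]-D)@Q
    k=(c["range_z"]>0)&(c["color"].max(-1)<110)&(abs(d[...,0]+45)<24)&(abs(d[...,1]+75)<45)&(P[...,2]>52)&(P[...,2]<82)
    if k.sum()>20: print(n,"rocker",k.sum(),np.percentile(d[k],[2,98],0),np.polyfit(d[k][:,1]+75,P[k][:,2],1))
cv2.imwrite("pics/g.png",cv2.cvtColor(np.hstack([ims[0][0:300,100:400],cv2.resize(ims[1][130:280,130:280],(300,300))]),cv2.COLOR_RGB2BGR))
E
```

```text
11.25 [ 576.88216834 -107.81696922  159.52277558] [0.14783905 0.31487003 0.78816618]
scene tip 131 [174.5 175.6 178.5]
scene fin 78 [-44.91174155  27.84203781] tcp_d [ -45.71523745 -105.083361  ]
wrist tip 502 [175.1 178.  185.1]
wrist fin 737 [-45.40709415  28.44459818] tcp_d [ -45.71523745 -105.083361  ]
wrist rocker 1726 [[ -61.31648689 -100.77490776]
 [ -29.37726493  -48.2885246 ]] [-0.16124046 66.28476308]
scene rocker 300 [[ -60.96303566 -103.48742327]
 [ -28.2689709   -49.19048681]] [-0.16722089 65.10069625]
```

View pics/g.png

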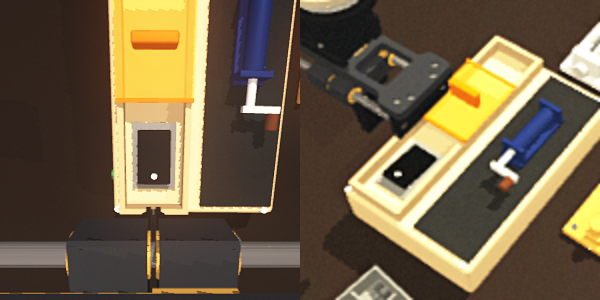

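The rocker is fully uncovered at (153,158) in the left crop. Its measured slope is -0.165, so it is off. The cover stands about 107 mm open. Next I'll press the -y end.

Call:
arm_command:
  deltas:
    - {"dx": 0,"dy": 0.002,"dz": -0.02,"yaw": 0}
    - {"dx": 0,"dy": 0,"dz": -0.025,"yaw": 0}
    - {"dx": 0,"dy": 0,"dz": -0.025,"yaw": 0}
    - {"dx": 0,"dy": 0,"dz": -0.018,"yaw": 0}
    - {"dx": 0,"dy": 0,"dz": -0.008,"yaw": 0}
    - {"dx": 0,"dy": 0,"dz": -0.004,"yaw": 0}
    - {"dx": 0,"dy": 0,"dz": -0.002,"yaw": 0}
    - {"dx": 0,"dy": 0,"dz": -0.002,"yaw": 0}
    - {"dx": 0,"dy": 0,"dz": -0.002,"yaw": 0}
    - {"dx": 0,"dy": 0,"dz": 0,"yaw": 0}

```text
t: 12.45
eef_pos: [577.6, -105.7, 54.2]
tcp_rot: [3.141, 0.001, 1.808]
ft_force: [0.1, 0.8, 0.4]
opening: 0.006
grip_force: 0.4
```

Call:
arm_command:
  deltas:
    - {"dx": 0,"dy": 0,"dz": -0.001,"yaw": 0}
    - {"dx": 0,"dy": 0,"dz": -0.001,"yaw": 0}
    - {"dx": 0,"dy": 0,"dz": -0.001,"yaw": 0}
    - {"dx": 0,"dy": 0,"dz": 0,"yaw": 0}

```text
t: 12.85
eef_pos: [577.3, -105.6, 50.8]
tcp_rot: [3.141, 0.0, 1.808]
ft_force: [0.4, -0.9, 0.4]
opening: 0.005
grip_force: 0.4
```

Call:
arm_command:
  deltas:
    - {"dx": 0,"dy": 0,"dz": -0.001,"yaw": 0}
    - {"dx": 0,"dy": 0,"dz": -0.001,"yaw": 0}
    - {"dx": 0,"dy": 0,"dz": 0,"yaw": 0}

```text
t: 13.15
eef_pos: [577.3, -105.6, 48.7]
tcp_rot: [3.142, 0.0, 1.808]
ft_force: [0.5, -1.2, 1.3]
opening: 0.002
grip_force: 0.8
```

Call:
arm_command:
  deltas:
    - {"dx": 0,"dy": 0,"dz": -0.001,"yaw": 0}
    - {"dx": 0,"dy": 0,"dz": 0,"yaw": 0}

```text
t: 13.35
eef_pos: [577.3, -105.6, 47.8]
tcp_rot: [3.141, 0.0, 1.808]
ft_force: [0.5, -1.7, 2.5]
opening: 0.003
grip_force: 1.2
```

Call:
arm_command:
  deltas:
    - {"dx": 0,"dy": 0,"dz": -0.001,"yaw": 0}
    - {"dx": 0,"dy": 0,"dz": 0,"yaw": 0}

```text
t: 13.55
eef_pos: [577.4, -105.7, 47.4]
tcp_rot: [3.141, 0.0, 1.808]
ft_force: [-1.6, -2.0, 9.5]
opening: 0.006
grip_force: 4.6
```

Call:
arm_command:
  deltas:
    - {"dx": 0,"dy": 0,"dz": -0.0005,"yaw": 0}
    - {"dx": 0,"dy": 0,"dz": 0,"yaw": 0}

```text
t: 13.75
eef_pos: [577.5, -105.7, 47.3]
tcp_rot: [3.141, 0.001, 1.808]
ft_force: [-1.6, -1.0, 12.6]
opening: 0.004
grip_force: 6.4
```

It hit the stop, at 12.6 N. I'll lift, cross to the far side of the fin and check the rocker from there.

Call:
arm_command:
  deltas:
    - {"dx": 0,"dy": 0,"dz": 0.015,"yaw": 0}
    - {"dx": 0,"dy": 0,"dz": 0.03,"yaw": 0}
    - {"dx": 0,"dy": 0,"dz": 0.04,"yaw": 0}
    - {"dx": -0.006,"dy": 0.025,"dz": 0,"yaw": 0}
    - {"dx": -0.006,"dy": 0.025,"dz": 0,"yaw": 0}
    - {"dx": -0.006,"dy": 0.025,"dz": 0,"yaw": 0}
    - {"dx": -0.006,"dy": 0.025,"dz": 0,"yaw": 0}
    - {"dx": -0.006,"dy": 0.025,"dz": 0,"yaw": 0}
    - {"dx": -0.006,"dy": 0.025,"dz": 0,"yaw": 0}
    - {"dx": -0.001,"dy": 0.005,"dz": 0,"yaw": 0}
    - {"dx": 0,"dy": 0,"dz": 0,"yaw": 0}
    - {"dx": 0,"dy": 0,"dz": 0,"yaw": 0}

```text
t: 14.95
eef_pos: [540.4, 48.9, 131.3]
tcp_rot: [-3.141, 0.0, 1.808]
ft_force: [-0.8, 0.5, 0.2]
opening: 0.004
grip_force: 0.0
```

```bash
python3 tip.py
python3 - <<'E'
from h import *
D=np.array([597,5]);a=np.radians(13.4);Q=np.array([[np.cos(a),-np.sin(a)],[np.sin(a),np.cos(a)]])
ims=[]
for n in("top","scene"):
    c=read_camera(n);ims.append(c["color"]);P=pts(c);d=(P[...,:2]-D)@Q
    k=(c["range_z"]>0)&(c["color"].max(-1)<110)&(abs(d[...,0]+45)<24)&(abs(d[...,1]+75)<45)&(P[...,2]>52)&(P[...,2]<82)
    if k.sum()>20: print(n,"rocker",k.sum(),np.percentile(d[k],[2,98],0),np.polyfit(d[k][:,1]+75,P[k][:,2],1))
cv2.imwrite("pics/i.png",cv2.cvtColor(np.hstack([cv2.resize(ims[0][160:260,215:315],(400,400)),cv2.resize(ims[1][130:280,130:280],(400,400))]),cv2.COLOR_RGB2BGR))
E
```

```text
14.95 [540.44663616  48.87323837 131.26258161] [-0.81327094  0.50872014  0.16379883]
scene tip 167 [146.6 147.5 150.7]
scene fin 78 [-44.77670981  27.19847355] tcp_d [-44.84621716  55.78495149]
wrist tip 405 [146.6 149.2 155.7]
top rocker 118 [[-62.09119154 -99.61157693]
 [-28.48659559 -69.38572827]] [ 0.19704908 64.28136227]
scene rocker 343 [[ -61.77530125 -102.78066601]
 [ -28.37526716  -49.79223306]] [ 0.15816207 65.25146434]
```

View pics/i.png

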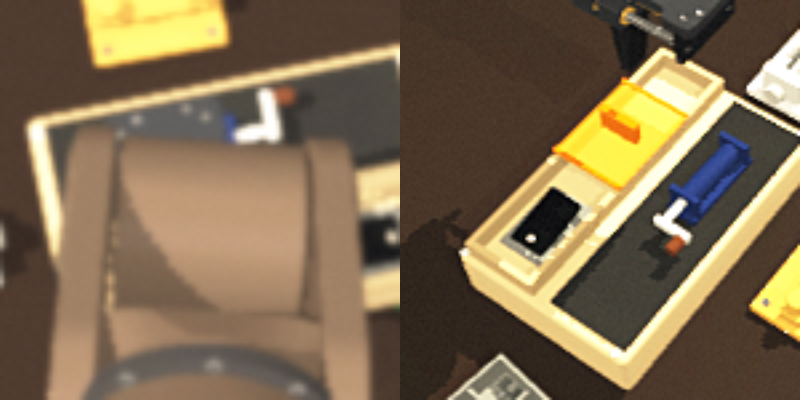

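The rocker slope is now +0.16, mirroring the off value, so it is fully on (right crop, 545,222). The fingers are 12 mm beyond the fin on the +y side. I'll descend and push it shut.

Call:
arm_command:
  deltas:
    - {"dx": 0,"dy": 0,"dz": -0.02,"yaw": 0}
    - {"dx": 0,"dy": 0,"dz": -0.02,"yaw": 0}
    - {"dx": 0,"dy": 0,"dz": -0.012,"yaw": 0}
    - {"dx": 0,"dy": 0,"dz": -0.006,"yaw": 0}
    - {"dx": 0,"dy": 0,"dz": -0.003,"yaw": 0}
    - {"dx": 0,"dy": 0,"dz": 0,"yaw": 0}
    - {"dx": 0.0009,"dy": -0.0039,"dz": 0,"yaw": 0}
    - {"dx": 0.0009,"dy": -0.0039,"dz": 0,"yaw": 0}
    - {"dx": 0.0009,"dy": -0.0039,"dz": 0,"yaw": 0}
    - {"dx": 0.0009,"dy": -0.0039,"dz": 0,"yaw": 0}

```text
t: 16.15
eef_pos: [544.1, 33.5, 70.7]
tcp_rot: [3.141, 0.0, 1.808]
ft_force: [-0.3, 1.0, 0.9]
opening: 0.003
grip_force: 0.7
```

Call:
arm_command:
  deltas:
    - {"dx": 0.0014,"dy": -0.0058,"dz": 0,"yaw": 0}
    - {"dx": 0.0014,"dy": -0.0058,"dz": 0,"yaw": 0}
    - {"dx": 0.0014,"dy": -0.0058,"dz": 0,"yaw": 0}
    - {"dx": 0.0014,"dy": -0.0058,"dz": 0,"yaw": 0}
    - {"dx": 0.0014,"dy": -0.0058,"dz": 0,"yaw": 0}
    - {"dx": 0.0014,"dy": -0.0058,"dz": 0,"yaw": 0}
    - {"dx": 0.0014,"dy": -0.0058,"dz": 0,"yaw": 0}
    - {"dx": 0.0014,"dy": -0.0058,"dz": 0,"yaw": 0}
    - {"dx": 0.0014,"dy": -0.0058,"dz": 0,"yaw": 0}
    - {"dx": 0.0014,"dy": -0.0058,"dz": 0,"yaw": 0}
    - {"dx": 0.0014,"dy": -0.0058,"dz": 0,"yaw": 0}
    - {"dx": 0.0014,"dy": -0.0058,"dz": 0,"yaw": 0}
    - {"dx": 0.0014,"dy": -0.0058,"dz": 0,"yaw": 0}
    - {"dx": 0.0014,"dy": -0.0058,"dz": 0,"yaw": 0}
    - {"dx": 0.0014,"dy": -0.0058,"dz": 0,"yaw": 0}
    - {"dx": 0,"dy": 0,"dz": 0,"yaw": 0}

```text
t: 17.75
eef_pos: [565.3, -54.0, 70.4]
tcp_rot: [3.141, 0.0, 1.808]
ft_force: [-0.4, -0.2, 0.3]
opening: 0.008
grip_force: 0.0
```

Call:
arm_command:
  deltas:
    - {"dx": 0.0005,"dy": -0.002,"dz": 0,"yaw": 0}
    - {"dx": 0.0005,"dy": -0.002,"dz": 0,"yaw": 0}
    - {"dx": 0.0005,"dy": -0.002,"dz": 0,"yaw": 0}
    - {"dx": 0.0005,"dy": -0.002,"dz": 0,"yaw": 0}

```text
t: 18.15
eef_pos: [567.0, -61.2, 70.4]
tcp_rot: [3.141, 0.0, 1.808]
ft_force: [-0.0, 1.4, 0.2]
opening: 0.004
grip_force: 0.6
```

Call:
arm_command:
  deltas:
    - {"dx": 0.0003,"dy": -0.0015,"dz": 0,"yaw": 0}
    - {"dx": 0.0003,"dy": -0.0015,"dz": 0,"yaw": 0}
    - {"dx": 0.0003,"dy": -0.0015,"dz": 0,"yaw": 0}

```text
t: 18.45
eef_pos: [567.9, -65.8, 70.4]
tcp_rot: [3.141, 0.0, 1.808]
ft_force: [0.2, 1.9, -0.2]
opening: 0.007
grip_force: 0.6
```

Call:
arm_command:
  deltas:
    - {"dx": 0.0002,"dy": -0.001,"dz": 0,"yaw": 0}
    - {"dx": 0.0002,"dy": -0.001,"dz": 0,"yaw": 0}

```text
t: 18.65
eef_pos: [568.2, -67.5, 70.4]
tcp_rot: [3.141, -0.0, 1.808]
ft_force: [0.1, 10.0, 2.1]
opening: 0.005
grip_force: 4.6
```

Call:
arm_command:
  deltas:
    - {"dx": 0.0002,"dy": -0.001,"dz": 0,"yaw": 0}

```text
t: 18.75
eef_pos: [568.2, -67.6, 70.4]
tcp_rot: [-3.142, -0.002, 1.808]
ft_force: [-0.1, 15.7, 3.3]
opening: 0.003
grip_force: 7.5
```

The cover is at its stop, at 15.7 N. I'll back off, lift clear and check.

Call:
arm_command:
  deltas:
    - {"dx": -0.0008,"dy": 0.0035,"dz": 0,"yaw": 0}
    - {"dx": -0.0012,"dy": 0.005,"dz": 0,"yaw": 0}
    - {"dx": 0,"dy": 0,"dz": 0.02,"yaw": 0}
    - {"dx": 0,"dy": 0,"dz": 0.03,"yaw": 0}
    - {"dx": -0.005,"dy": 0.02,"dz": 0.03,"yaw": 0}
    - {"dx": -0.01,"dy": 0.03,"dz": 0.03,"yaw": 0}
    - {"dx": -0.01,"dy": 0.03,"dz": 0,"yaw": 0}
    - {"dx": -0.01,"dy": 0.03,"dz": 0,"yaw": 0}
    - {"dx": 0,"dy": 0,"dz": 0,"yaw": 0}
    - {"dx": 0,"dy": 0,"dz": 0,"yaw": 0}

```text
t: 19.75
eef_pos: [531.3, 50.1, 180.5]
tcp_rot: [3.141, 0.0, 1.81]
ft_force: [-0.1, -0.2, 0.1]
opening: 0.007
grip_force: 0.0
```

```bash
python3 tip.py
python3 - <<'E'
from h import *
c=read_camera("scene");save({"color":cv2.resize(c["color"][130:330,110:350],(720,600))},"k.png")
E
```

```text
19.75 [531.32537678  50.11996542 180.48137218] [-0.06366688 -0.18643744  0.08303835]
scene tip 198 [194.4 196.5 201.4]
scene fin 89 [-45.51529845 -81.25309267] tcp_d [-53.43023189  59.11157023]
wrist tip 382 [196.  198.  203.7]
```

View pics/k.png

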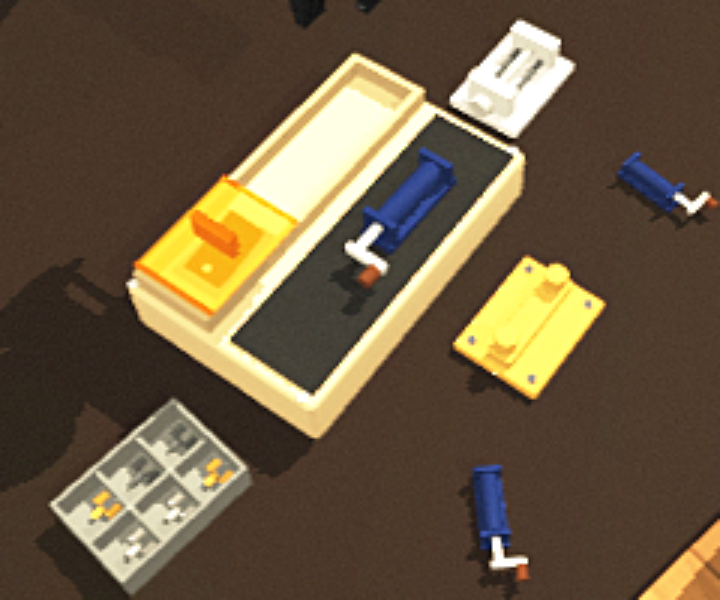

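The cover is shut, with the fin at (215,232) and y_d ≈ -81. The winder at (408,200) and the other objects have not moved, and the gripper is clear.

```bash
python3 -c "from cell import job_done; print(job_done())"
```

```text
the job is handed in; nothing more can be done
None
```

I slid the cover open about 107 mm, pressed the rocker fully on, and slid the cover back against its shut stop; the winder and the other things on the desk were not moved. My first push missed the fin because the fingertips sit about 15 mm above the reported tool point (not 19 mm below it). I handed the job in at about 20 s; no verdict came back.

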